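# Take the handlamp off its charging dock and shut the dock's dust cover

## Task

Lift the handlamp off its charging dock and set it down gently, upright, with its whole foot on the square rubber mat on the other side of the bench; let go of it there. Then lower the dock's hinged dust cover all the way onto its stops, gently: it must not be allowed to drop shut. Keep the lamp upright on the way and leave the other things on the bench where they are.

Things in the scene. Friction and masses are not known exactly. Their poses are not given: they have to be found in the camera images.
- handlamp: Battery handlamp, 187 mm tall, 0.5 to 0.75 kg, loose. Black rubber foot 90 mm wide, 34 mm tall; aluminium cap 84 mm wide up to 138 mm; above it a straight black handle bar, 14 mm thick, 88 mm long along the lamp's x axis, its axis 180 mm above the underside. Origin: centre of the underside, z up. Starts on the dock, handle within 0.4 rad of the dock's x axis.
- handlamp_grip (a point): Middle of the handlamp's handle bar (on the bar's axis, 180 mm above the underside). Axes as the handlamp's.
- dock: Charging dock fixed to the bench: grey block 30 mm tall, from 60 mm on the robot's side (-x) to 90 mm beyond (+x) of its origin, 75 mm to each side. On top a black collar 100 mm wide inside, 8 mm tall, where the lamp's foot stands with 5 mm play. Origin: on the bench under the collar's centre; z up, -x points roughly to the robot (yaw within 0.3).
- cover (a joint): Dust cover angle, rad: 0 = shut on its stops, 1.57 = upright; starts at 1.48 to 1.64, limit 1.8. A clear plate in a grey rim (0.3 kg) 150 mm wide, 140 mm from hinge to free edge, with a steel bar handle beyond that edge in the same plane. Hinge friction (0.1 N m) keeps it standing when nearly upright; below about 1.2 rad it falls shut unless held.
- cover_hinge (a point): Middle of the hinge axis (along the dock's y): 85 mm from the dock's origin along the dock's +x, 48 mm above the bench. With the cover at angle a, the handle bar's middle is 190*cos(a) mm from here towards the dock's -x and 190*sin(a) mm higher.
- cover_grip (a point): Middle of the cover's handle bar: round steel, 10 mm thick, 110 mm long along the dock's y, 190 mm from the hinge axis, with 50 mm open space between bar and plate edge, bridged only by an arm at each end of the bar. Cover shut: it is 48 mm above the bench and 45 mm in front of the block.
- mat: Square black rubber mat, 160 x 160 mm, 10 mm thick, fixed flat on the bench, to the left of the dock or to its right. Origin: centre of its underside; sides along its x and y axes.
- jar: Bystander, leave alone: glass screw jar with a steel lid, 60 mm wide, 80 mm tall, standing between the dock and the mat. Origin: centre of its underside.
- tape: Bystander, leave alone: roll core of cardboard lying flat, a ring 90 mm wide and 45 mm tall, between dock and mat on the robot's side. Origin: centre of its underside.
- hammer: Bystander, leave alone: hammer lying on the bench near the robot, on its right. Origin: on its underside.
- carton: Bystander, leave alone: closed cardboard carton 120 x 160 x 100 mm tall, at the right. Origin: centre of its underside.
- pot: Bystander, leave alone: open aluminium pot 150 mm wide, 85 mm tall, at the left. Origin: centre of its underside.
Mind the look-alikes: they are no part of the job. Leave any orange or purple look-alike of the handlamp alone.

How it is judged (in metres and radians):
On the way, in this order (a step that is already met when the one before it is completed fails the run):
1. the handlamp is lifted clear of the dock (z of handlamp in the frame of dock above 0.06 m), for 0.1 s.
2. the handlamp stands upright on the mat, let go, with the cover still open (x of handlamp in the frame of mat between -0.038 and 0.038 m and y of handlamp in the frame of mat between -0.038 and 0.038 m and z of handlamp in the frame of mat between 0.006 and 0.014 m and angle between handlamp's own z axis and vertical below 0.08 rad and linear speed of handlamp below 0.02 m/s and contact force between the fingers and handlamp below 0.1 N and value of joint cover above 0.5 rad), for 0.2 s.
3. the dust cover is down on its stops (value of joint cover below 0.03 rad), for 0.2 s.
At the end, for the whole second after the job is handed in: The handlamp stands upright (within 0.08 rad), at rest and released on the mat, its centre within 38 mm of the mat's centre along each of the mat's sides, and the dust cover is shut (under 0.03 rad) (x of handlamp in the frame of mat between -0.038 and 0.038 m and y of handlamp in the frame of mat between -0.038 and 0.038 m and z of handlamp in the frame of mat between 0.006 and 0.014 m and angle between handlamp's own z axis and vertical below 0.08 rad and linear speed of handlamp below 0.02 m/s and contact force between the fingers and handlamp below 0.1 N and value of joint cover below 0.03 rad); the robot touches nothing.
It fails at once if the dust cover comes down hard (over 1.6 rad/s in the last 0.3 rad) (value of joint cover below 0.3 rad and velocity of joint cover below -1.6 rad/s).
It fails at once if the handlamp is dropped (moves faster than 0.35 m/s with no finger on it) (linear speed of handlamp above 0.35 m/s and contact force between the fingers and handlamp below 0.1 N).
It fails at once if the handlamp is slammed or pressed onto the mat (over 60 N) (contact force between handlamp and mat above 60 N).
It fails at once if the handlamp is tipped by more than 0.5 rad (angle between handlamp's own z axis and vertical above 0.5 rad).
It fails at once if another thing on the bench is shoved more than 40 mm (distance of any of jar, tape, hammer, carton, pot from where it was at the start of the episode above 0.04 m).
It also fails if it takes over 64 s, if anything falls off the work surface, if the arm or the gripper's body presses on something with over 40 N, if the wrist force passes 120 N, or if a joint passes its speed limit or range.

## Robot

A 7-joint arm with a two-finger parallel gripper is mounted at the origin on the work surface. World frame = base frame: x ahead of the robot, y to its left, z up, the work surface at z = 0. Lengths are in mm, angles in rad, forces in N, time in s.
With the tool pointing down it reaches from about 400 to 875 mm from the base axis. Payload 19.3 kg.
Tool frame: the origin (TCP) lies at the very end of the fingers, on their centre line; the grasp point (between the pads) lies 19 mm behind it (grip_point_offset is the z of the grasp point in the tool frame, in mm); z points along the fingers, y is the line along which they close (so a half turn about z gives the same grasp; the last joint's range is limited). The gripper opens to 85 mm and grips with 20 to 120 N. Pads are 22 mm wide; open, the fingers measure 114 mm over their backs; the gripper's body (76 mm by 85 mm) begins 54 mm behind the grasp point. The pads swing forward as they close: fully open they stand 13 mm farther back than shut.
Start: joints at [-1.296, 0.521, -0.036, 1.599, 0.021, 1.021, -0.113], TCP at [211.273, 588.199, 231.291] pointing down, gripper open.
Joint ranges: [-2.91, 2.91], [-0.3, 2.13], [-1.5, 1.42], [0.17, 2.43], [-1.26, 4.41], [0.16, 1.93], [-2.52, 2.52]. Speed limits (rad/s): [1.89, 1.89, 2.39, 2.39, 3.01, 3.01, 3.01].

## Interface

Orientations are given as a 3x3 rotation matrix whose columns are the frame's x, y, z axes.
In Python, from workcell import movep, movel, goto_joints, open_gripper, clamp, wait, inverse_kinematics, read_state, camera, PlanningError, finish_job, grip_point_offset gives the robot as it stands. Calls block until the motion is done:
- movep(position, orientation): joint-space move of the TCP to a pose.
- movel(position, frame=None, max_speed=150, guard=None): straight line of the TCP; frame=None keeps the orientation; max_speed is the mean speed in mm/s. With guard (N) it stops when the force on the tool has changed by that much, and returns True; else False.
- goto_joints(angles): joint-space move.
- open_gripper() and clamp(): open the fingers fully, or close them until they stop; the grip force is fixed at half the most.
- wait(seconds).
- inverse_kinematics(position, orientation): joint angles nearest the present ones, or None.
- read_state(): the state.
- camera(name): name is "side" or "top" or "wrist"; returns a dict with "image" (400x640x3 uint8, blue, green, red), "range_z" (400x640 float32, mm along the optical axis (not along the pixel's ray), 0 where there is no reading), "fx", "fy", "cx", "cy" (pixels), "dist_coeffs" ([k1, k2, p1, p2, k3] as OpenCV has them; the pictures are not rectified), "cam_to_world" (4x4, takes a point from camera to world coordinates). Camera axes: x right, y up, looking along -z (the intrinsics and any distortion apply to the point x, -y, -z); pixel columns grow to the right and rows downward; lengths in mm; the calibration is good to about 2 mm. A picture is of the moment at which its call begins.
A pose or a line that the arm cannot do raises PlanningError and nothing moves.
- finish_job(): hands the job in; it is judged then, once.
The state is a dict: "time": time; "qpos": joint angles; "qvel": joint speeds; "joint_efforts": joint torques, N m; "eef_pos": TCP position; "tool_rot": TCP orientation; "ft_force": force on the tool from outside, world axes, zero at the start; "torque": the same for the moment, N m; "finger_gap": finger opening in mm; "gripper_force": force on a finger pad.
Only numpy, scipy, OpenCV 4.12 (cv2) and the standard library are available. Lean on these libraries where they do the work, as an engineer would, in place of code of your own. Each camera call takes 0.05 s, during which the arm holds its last target. There are 200 camera calls.

## Working session

There is one attempt and no reset: what is moved stays moved. The work goes in short steps, each a Python script; the robot and the scene stay as the last script left them, time stands still between calls to the robot, and variables do not carry over. Pictures are saved under pics/ and viewed, at most 11 in all, crops included, and the job is handed in when it is done.

```bash
ls; mkdir -p pics; cat > h.py <<'E'
import numpy as np, cv2
from workcell import *
def pts(c):
    """world point for every pixel (HxWx3), nan where no range"""
    h,w=c["range_z"].shape
    K=np.array([[c["fx"],0,c["cx"]],[0,c["fy"],c["cy"]],[0,0,1.]])
    uv=np.stack(np.meshgrid(np.arange(w),np.arange(h)),-1).reshape(-1,1,2).astype(np.float32)
    n=cv2.undistortPoints(uv,K,np.array(c["dist_coeffs"],float)).reshape(h,w,2)
    z=np.where(c["range_z"]>0,c["range_z"],np.nan)
    P=np.stack([n[...,0]*z,-n[...,1]*z,-z],-1)
    T=np.array(c["cam_to_world"]); return P@T[:3,:3].T+T[:3,3]
E
python3 - <<'E'
from h import *
for n in("top","side","wrist"):
    c=camera(n); cv2.imwrite(f"pics/{n}0.png",c["image"]); np.save(f"pics/{n}0.npy",pts(c))
    print(n,np.round(c["cam_to_world"],2).tolist(),c["fx"],c["dist_coeffs"])
print(grip_point_offset)
E
```

```text
pics
top [[-0.02, 1.0, -0.09, 362.8], [-1.0, -0.02, -0.02, -4.61], [-0.02, 0.09, 1.0, 1401.82], [0.0, 0.0, 0.0, 1.0]] 401.7722373273638 [-0.03183516  0.          0.          0.          0.        ]
side [[-0.99, 0.06, -0.08, 327.33], [-0.1, -0.59, 0.8, 1311.75], [-0.0, 0.8, 0.59, 1119.07], [0.0, 0.0, 0.0, 1.0]] 487.25931266368684 [-0.02266081  0.          0.          0.          0.        ]
wrist [[0.34, -0.9, -0.26, 143.31], [0.94, 0.32, 0.1, 611.29], [-0.0, -0.28, 0.96, 373.19], [0.0, 0.0, 0.0, 1.0]] 308.9662490169522 [-0.03239038  0.          0.          0.          0.        ]
-18.700000000000003
```

View pics/top0.png

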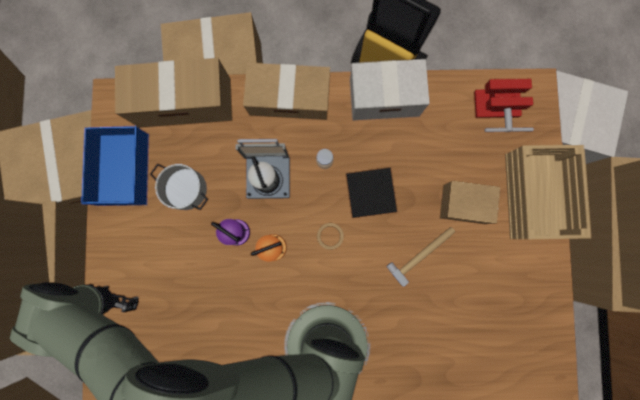

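View pics/side0.png

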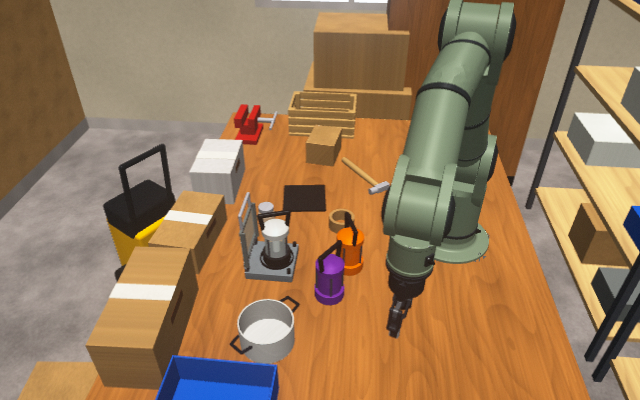

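Top view: the candidates for the handlamp are the aluminium/black one on the grey dock at (263,175), the purple look-alike at (232,232) and the orange look-alike at (269,248). By the description I choose (263,175). The mat is at (371,192), the jar at (324,158), the tape at (330,236) and the pot at (180,187). The cover stands open on the dock's far side, at about (262,150).

```bash
python3 - <<'E'
from h import *
im=cv2.imread("pics/top0.png");P=np.load("pics/top0.npy")
sub=(slice(135,205),slice(230,300))
cv2.imwrite("pics/crop.png",cv2.resize(im[sub],None,fx=8,fy=8,interpolation=cv2.INTER_CUBIC))
for n in("top","side"):
    im=cv2.imread(f"pics/{n}0.png");P=np.load(f"pics/{n}0.npy");g=im.max(2)
    c=np.load("pics/top0.npy")[178,263]; near=np.hypot(P[...,0]-c[0],P[...,1]-c[1])<75
    print(n,c)
    m=near&(g<70)&(P[...,2]>195)&(P[...,2]<230)&(P[...,0]<c[0]+50)
    q=P[m];print("bar",len(q),q.mean(0),q.min(0),q.max(0),cv2.minAreaRect(q[:,:2].astype(np.float32)))
    m=near&(P[...,2]>120)&(P[...,2]<150);q=P[m];print("cap",len(q),cv2.minEnclosingCircle(q[:,:2].astype(np.float32)) if len(q) else 0)
    m=(np.hypot(P[...,0]-c[0],P[...,1]-c[1])<140)&(P[...,2]>20)&(P[...,2]<34);q=P[m];print("dock",len(q),cv2.minAreaRect(q[:,:2].astype(np.float32)))
    m=(np.hypot(P[...,0]-c[0]-85,P[...,1]-c[1])<100)&(P[...,2]>225);q=P[m];print("cover",len(q),q.mean(0),q[:,2].max(),cv2.minAreaRect(q[:,:2].astype(np.float32)))
    d=np.load("pics/top0.npy")[192,371]
    m=(np.hypot(P[...,0]-d[0],P[...,1]-d[1])<130)&(g<60)&(P[...,2]<25);q=P[m];print("mat",len(q),q.mean(0),cv2.minAreaRect(q[:,:2].astype(np.float32)))
s=read_state();print(np.round(s["tool_rot"],3),s["time"],s["finger_gap"])
E
```

```text
top [545.63150014 183.34694358 211.81768069]
bar 77 [556.86075607 194.27517111 216.39916348] [518.21969833 176.70203101 204.72194578] [594.45837584 212.85445532 221.00213536] ((557.5963134765625, 193.40060424804688), (82.30467224121094, 11.03059196472168), 20.306114196777344)
cap 15 ((549.3152465820312, 184.85963439941406), 36.46486282348633)
dock 786 ((579.9411010742188, 195.41876220703125), (147.49679565429688, 146.95204162597656), 89.44371795654297)
cover 129 [654.30228807 195.62300352 242.01133758] 249.883576980817 ((654.0308837890625, 195.28526306152344), (118.95491790771484, 9.530584335327148), 88.94137573242188)
mat 1906 [ 519.06663012 -161.76430614   10.32873099] ((519.8475341796875, -162.02337646484375), (153.81944274902344, 152.82757568359375), 6.540378570556641)
side [545.63150014 183.34694358 211.81768069]
bar 112 [551.34329423 197.30096564 212.18358534] [516.66249393 180.48029726 195.57248435] [593.80326832 216.08653412 220.18016384] ((555.610595703125, 198.3394775390625), (81.96397399902344, 17.04982566833496), 19.784984588623047)
cap 152 ((562.2462768554688, 203.86207580566406), 39.67858123779297)
dock 786 ((577.6488647460938, 195.9013671875), (159.22889709472656, 148.44430541992188), 89.56938934326172)
cover 106 [650.74730163 203.45089691 240.63127389] 247.11359319367205 ((649.987060546875, 197.91934204101562), (12.485105514526367, 119.24146270751953), 0.7665761709213257)
mat 995 [ 517.51289237 -153.84158568   10.89484706] ((518.893310546875, -158.37738037109375), (152.71524047851562, 164.10877990722656), 5.23077917098999)
[[-0.941  0.338 -0.   ]
 [ 0.338  0.941 -0.001]
 [-0.    -0.001 -1.   ]] 0.15 85.30126198319127
```

View pics/crop.png

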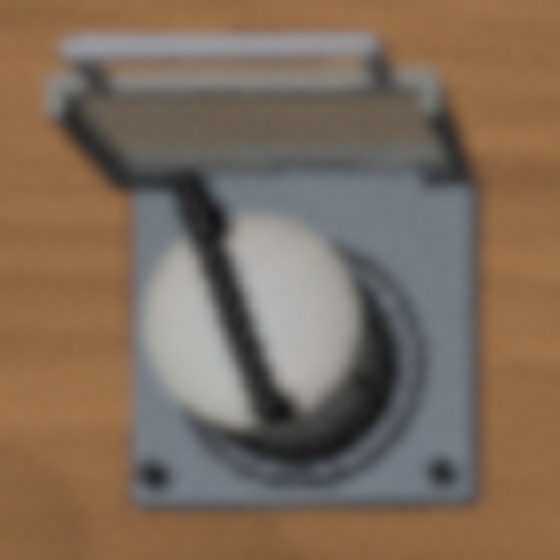

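The crop shows the aluminium lamp on the grey dock, with its bar running from crop (195,190) to (275,410). The cover is upright behind it. I'll go above the lamp and refine with the wrist camera.

```bash
cat >> h.py <<'E'
def R(yaw):
    "tool down, camera side towards -x at yaw 0"
    c,s=np.cos(yaw),np.sin(yaw); return np.array([[-c,-s,0],[-s,c,0],[0,0,-1.]])
E
python3 - <<'E'
from h import *
movel([211,588,400],max_speed=300)
movep([555,196,390],R(np.radians(20)))
s=read_state();print(s["time"],np.round(s["qpos"],2),np.round(s["eef_pos"],1))
c=camera("wrist");P=pts(c);im=c["image"];cv2.imwrite("pics/wr1.png",im);g=im.max(2)
m=(np.hypot(P[...,0]-560,P[...,1]-197)<60)&(P[...,2]>203)&(P[...,2]<225)&(g<80)
q=P[m];print(len(q),q.mean(0),q.min(0),q.max(0),cv2.minAreaRect(q[:,:2].astype(np.float32)),np.percentile(q[:,2],[10,50,90]))
m=(P[...,0]>600)&(P[...,2]>228)&(P[...,2]<270)&(abs(P[...,1]-196)<90);q=P[m]
print(len(q),q.mean(0) if len(q) else 0,q[:,2].max() if len(q) else 0)
E
```

```text
2.75 [-0.54  0.34  0.14  1.48 -0.05  1.32  1.52] [554.7 196.9 389.8]
1008 [563.07886442 195.60528772 215.44262777] [516.1962333  174.92385622 208.41994918] [611.44814237 216.87809993 219.016573  ] ((563.968505859375, 195.26954650878906), (100.2806625366211, 13.192218780517578), 20.150415420532227) [213.60079411 215.67539354 217.11107316]
1127 [652.16502823 193.14036637 240.71798692] 244.37990074961317
```

View pics/wr1.png

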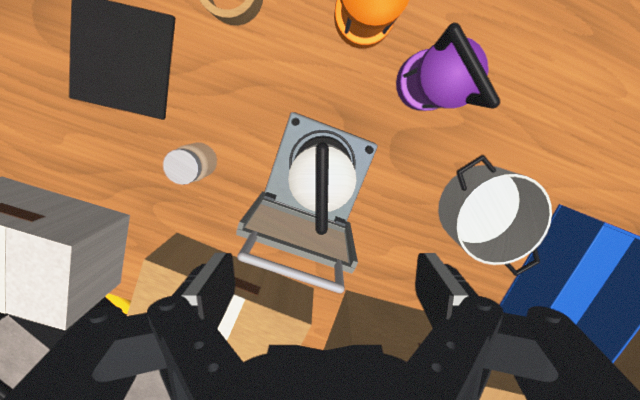

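Wrist view: the bar runs from (322,148) to (322,228), in line with the tool. The fit gives its centre at (564,196), yaw 20.2° and top at 217 mm, so the axis is at 210 mm as expected. The cover bar is at (290,275). Now I'll grasp and lift.

```bash
python3 - <<'E'
from h import *
Rl=R(np.radians(20.15))
movel([564,196,300],Rl,max_speed=200)
print(movel([564,196,193],Rl,max_speed=100,guard=15))
clamp();s=read_state();print(s["time"],s["finger_gap"],s["gripper_force"],np.round(s["eef_pos"],1),np.round(s["ft_force"],1))
movel([564,196,330],Rl,max_speed=80)
s=read_state();print(s["time"],s["finger_gap"],s["gripper_force"],np.round(s["eef_pos"],1),np.round(s["ft_force"],1))
movel([519.5,-160.5,330],Rl,max_speed=150)
s=read_state();print(s["time"],s["finger_gap"],np.round(s["eef_pos"],1),np.round(s["ft_force"],1))
c=camera("side");P=pts(c);cv2.imwrite("pics/s2.png",c["image"]);np.save("pics/s2.npy",P)
cv2.imwrite("pics/s2c.png",cv2.resize(c["image"][60:260,200:440],None,fx=3,fy=3))
c=camera("top");P=pts(c);g=c["image"].max(2)
m=(np.hypot(P[...,0]-519,P[...,1]+160)<130)&(P[...,2]<22)&(P[...,2]>4)&(g<60);q=P[m];print(len(q))
E
```

```text
False
5.2833 11.788426565142352 58.571725487709045 [564.  196.2 193.2] [-0.8  1.5  4.3]
7.15 11.995039089423566 58.37255001068115 [563.9 196.  329.6] [-0.3 -0.5 -7.2]
9.6917 12.03283818559256 [ 519.6 -160.   330. ] [-0.1 -0.4 -6.7]
651
```

View pics/s2c.png

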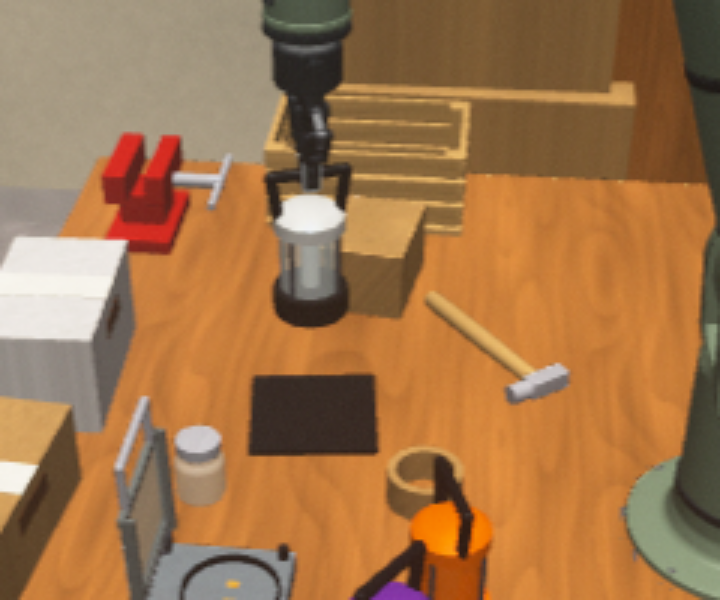

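The lamp hangs upright over the mat, with its foot at crop (311,300). The mat is at (313,415) and the jar and tape haven't moved. Lowering with a force guard.

```bash
python3 - <<'E'
from h import *
movel([519.5,-161,188],max_speed=100); wait(0.2)
hit=movel([519.5,-161,170],max_speed=15,guard=4)
s=read_state();print(hit,np.round(s["eef_pos"],1),np.round(s["ft_force"],1))
open_gripper();wait(0.3)
s=read_state();print(s["time"],s["finger_gap"],np.round(s["eef_pos"],1),np.round(s["ft_force"],1))
movel([519.5,-161,300],max_speed=150)
movep([480,60,420],R(0))
for n in("top","side"):
    c=camera(n);P=pts(c);im=c["image"];cv2.imwrite(f"pics/{n}3.png",im);g=im.max(2);d=np.hypot(P[...,0]-519,P[...,1]+161)
    q=P[(d<70)&(P[...,2]>180)&(P[...,2]<215)];print(n,"bar",len(q),cv2.minAreaRect(q[:,:2].astype(np.float32)),np.percentile(q[:,2],[50,95]))
    q=P[(d<130)&(P[...,2]<22)&(P[...,2]>4)&(g<60)];print("mat",cv2.minAreaRect(q[:,:2].astype(np.float32)))
    q=P[(np.abs(P[...,0]-650)<60)&(abs(P[...,1]-196)<90)&(P[...,2]>225)];print("cover",len(q),q.mean(0),q[:,2].max(),cv2.minAreaRect(q[:,:2].astype(np.float32)))
cv2.imwrite("pics/s3c.png",cv2.resize(im[160:260,220:380],None,fx=4,fy=4))
s=read_state();print(s["time"],np.round(s["eef_pos"],1),np.round(s["qpos"],2))
E
```

```text
True [ 519.4 -160.8  173.1] [-2.5  2.   8.1]
13.475 85.29083173851602 [ 518.7 -160.7  172.4] [-1.3 -0.3 -0.6]
top bar 152 ((520.5604248046875, -157.37356567382812), (99.42183685302734, 14.043743133544922), 19.645057678222656) [196.15689194 199.68000543]
mat ((519.6015625, -161.93820190429688), (153.49781799316406, 152.7179412841797), 6.791069030761719)
cover 55 [655.20057573 224.71151226 242.39915857] 247.3230415379303 ((656.0599975585938, 210.11471557617188), (9.139447212219238, 88.06946563720703), 2.4241037368774414)
side bar 120 ((520.882080078125, -156.02169799804688), (98.33222961425781, 17.708139419555664), 19.259334564208984) [194.33254911 200.23793898]
mat ((518.2890625, -156.82955932617188), (152.58668518066406, 161.6730499267578), 6.917903900146484)
cover 103 [650.71202141 201.94561626 240.71045309] 247.403318551055 ((651.582275390625, 196.66957092285156), (119.1886978149414, 10.721851348876953), 88.84297180175781)
15.575 [480.2  58.8 419.2] [-0.49  0.13  0.28  1.68 -0.04  1.33  1.37]
```

View pics/s3c.png

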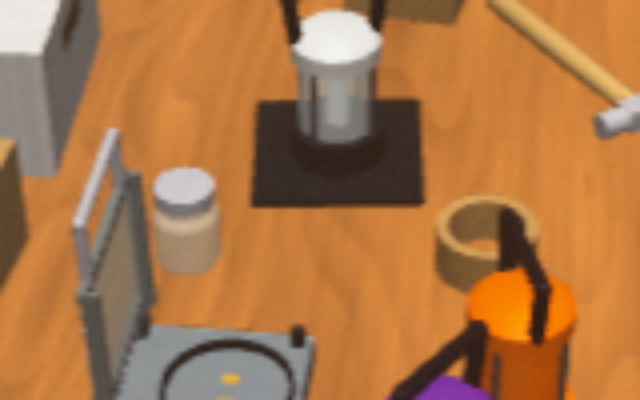

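The lamp stands upright on the mat, well centred, with its foot at crop (340,150). Before closing the cover I need the look-alikes' positions to check clearance, and the IK for a tilted grasp.

```bash
cat >> h.py <<'E'
H=np.array([650.,196.5,48.]); DY=-0.012   # hinge, dock yaw
def Rc(t,flip=True):
    "tool tilted by t to point forward(+x) and down; flip: camera side towards +x"
    y=DY; z=np.array([np.sin(t),0,-np.cos(t)]); x=np.array([np.cos(t),0,np.sin(t)])*(1 if flip else -1)
    Z=np.array([[np.cos(y),-np.sin(y),0],[np.sin(y),np.cos(y),0],[0,0,1]])
    return Z@np.stack([x,np.cross(z,x),z],1)
def bar(a,r=190):
    u=np.array([np.cos(DY),np.sin(DY),0]); return H-r*np.cos(a)*u+np.array([0,0,r*np.sin(a)])
def tcp(a,t,back=0): return bar(a)+Rc(t)[:,2]*(18.7-back)
E
python3 - <<'E'
from h import *
c=camera("wrist");cv2.imwrite("pics/wr4.png",c["image"])
for n in("top","side"):
    im=cv2.imread(f"pics/{n}0.png");P=np.load(f"pics/{n}0.npy");h=cv2.cvtColor(im,cv2.COLOR_BGR2HSV)
    for nm,lo,hi in(("orange",(5,225,120),(16,255,255)),("purple",(130,100,40),(160,255,255))):
        m=(cv2.inRange(h,lo,hi)>0)&(P[...,2]>90)&(P[...,2]<150)&(P[...,0]>150)&(P[...,0]<520);q=P[m];print(n,nm,len(q),q.mean(0) if len(q) else 0,q.min(0)if len(q) else 0,q.max(0)if len(q) else 0)
        m=(h[...,2]<75)&(np.hypot(P[...,0]-q[:,0].mean(),P[...,1]-q[:,1].mean())<60)&(P[...,2]>155)&(P[...,2]<200);q=P[m];print("  bar",len(q),q.min(0)if len(q) else 0,q.max(0)if len(q) else 0)
for t in(20,25,30):
  for a in(1.57,1.0,.5,0):
    for f in(True,False):
      q=inverse_kinematics(tcp(a,np.radians(t)),Rc(np.radians(t),f));print(t,a,f,None if q is None else np.round(q,2))
E
```

```text
top orange 0 0 0 0
  bar 0 0 0
top purple 424 [390.35357854 300.47923911 135.13792615] [349.18996476 262.57305804 110.01222372] [428.43347886 347.56752583 149.30765606]
  bar 122 [358.49273448 263.18867102 160.08870203] [417.4112145  344.41213446 195.01380063]
side orange 386 [334.21556299 195.92820047 127.59069788] [294.09232325 149.27037183  90.03153632] [374.58010581 225.54081944 143.70434425]
  bar 117 [315.84701823 140.22586468 155.66580375] [353.76261189 230.21053974 191.14678522]
side purple 553 [383.23341259 323.70107093 128.10031057] [348.16726599 270.19574238  90.24124339] [427.04090456 351.76882189 146.37433095]
  bar 164 [358.00730405 269.4174829  155.06690776] [417.44292068 352.20567949 191.01737173]
20 1.57 True [-1.16  0.85  1.22  1.79 -1.04  0.84 -1.15]
20 1.57 False [-0.63  0.5   0.26  1.77  0.04  0.57  1.1 ]
20 1.0 True [-1.34  0.76  1.22  2.06 -1.07  0.67 -1.1 ]
20 1.0 False [-0.74  0.4   0.25  2.03  0.2   0.43  0.87]
20 0.5 True [-1.33  0.7   1.    2.24 -1.26  0.41 -0.96]
20 0.5 False [-0.88  0.46  0.32  2.23  0.3   0.2   0.66]
20 0 True [-0.71  0.63  0.06  2.3   
[... 317 characters left out ...]

25 0.5 False [-0.82  0.45  0.19  2.28  1.18  0.2  -0.24]
25 0 True [-0.37  0.66 -0.42  2.33  1.88  0.55  2.21]
25 0 False [ 0.22  1.07 -1.28  2.31  1.78  1.25 -0.57]
30 1.57 True [-1.24  0.83  1.22  1.93 -1.22  0.61 -0.99]
30 1.57 False [-0.75  0.47  0.35  1.91  0.25  0.33  0.87]
30 1.0 True [-1.33  0.59  1.01  2.18 -1.06  0.26 -1.12]
30 1.0 False [-0.97  0.4   0.47  2.17  0.56  0.2   0.46]
30 0.5 True [-0.78  0.45  0.1   2.33  1.72  0.29  2.34]
30 0.5 False [ 0.24  0.79 -1.27  2.28  1.64  1.09 -0.51]
30 0 True [-0.44  0.68 -0.38  2.38  2.05  0.65  1.99]
30 0 False [ 0.19  1.11 -1.28  2.35  1.88  1.35 -0.67]<stdin>:7: RuntimeWarning: Mean of empty slice.
  ret = ret.dtype.type(ret / rcount)
```

```bash
cat >> h.py <<'E'
def tcp(a,t,ahead=9): return bar(a)+Rc(t)[:,2]*ahead
E
python3 - <<'E'
from h import *
for t in(-5,0,5,10,15):
  for a in(1.57,1.0,.5,.2,0):
    for f in(True,False):
      q=inverse_kinematics(tcp(a,np.radians(t)),Rc(np.radians(t),f));print(t,a,f,None if q is None else np.round(q,2))
E
```

```text
-5 1.57 True [-0.93  1.    1.22  1.4  -0.91  1.46 -1.28]
-5 1.57 False [-0.5   0.67  0.24  1.37 -0.19  1.2   1.33]
-5 1.0 True [-1.11  0.91  1.22  1.72 -0.88  1.29 -1.23]
-5 1.0 False [-0.55  0.54  0.18  1.69 -0.15  1.01  1.25]
-5 0.5 True [-1.2   0.96  1.22  1.93 -1.01  1.17 -1.11]
-5 0.5 False [-0.58  0.54  0.14  1.9  -0.16  0.79  1.22]
-5 0.2 True [-1.22  1.07  1.22  2.   -1.16  1.15 -1.  ]
-5 0.2 False [-0.58  0.61  0.11  1.97 -0.18  0.65  1.22]
-5 0 True [-1.14  0.99  1.01  2.02 -1.12  0.95 -1.05]
-5 0 False [-0.57  0.67  0.1   1.99 -0.19  0.57  1.24]
0 1.57 True [-0.98  0.96  1.22  1.48 -0.91  1.34 -1.27]
0 1.57 False [-0.52  0.62  0.23  1.45 -0.15  1.08  1.3 ]
0 1.0 True [-1.15  0.86  1.23  1.79 -0.89  1.17 -1.22]
0 1.0 False [-0.58  0.5   0.18  1.76 -0.11  0.9   1.21]
0 0.5 True [-1.25  0.93  1.22  1.99 -1.05  1.05 -1.09]
0 0.5 False [-0.61  0.51  0.14  1.97 -0.11  0.68  1.16]
0 0.2 True [-1.26  1.05  1.22  2.07 -1.22  1.05 -0.97]
0 0.2 False [-0.61  0.58  0.12  2.04 -0.13  0.53  1.16]
0 0 True [-1.18  0.97  1.    2.09 -1.2   0.84 -1.  ]
0 0 False [-0.61  0.64  0.12  2.06 -0.
[... 955 characters left out ...]
.62 -0.98]
10 0.2 False [-0.72  0.54  0.18  2.17  0.02  0.3   0.96]
10 0 True [-1.01  0.71  0.57  2.2  -1.02  0.31 -1.18]
10 0 False [-0.72  0.62  0.17  2.19 -0.01  0.2   0.98]
15 1.57 True [-1.12  0.86  1.22  1.72 -0.96  0.97 -1.21]
15 1.57 False [-0.6   0.51  0.24  1.69 -0.01  0.71  1.16]
15 1.0 True [-1.3   0.76  1.23  1.99 -0.96  0.79 -1.18]
15 1.0 False [-0.68  0.4   0.21  1.96  0.09  0.56  0.99]
15 0.5 True [-1.38  0.85  1.22  2.19 -1.25  0.71 -0.96]
15 0.5 False [-0.76  0.44  0.21  2.16  0.16  0.34  0.83]
15 0.2 True [-1.19  0.69  0.78  2.25 -1.2   0.34 -1.03]
15 0.2 False [-0.81  0.54  0.25  2.23  0.15  0.17  0.8 ]
15 0 True None
15 0 False [-0.61  0.6  -0.02  2.24  1.09  0.19 -0.13]
```

View pics/wr4.png

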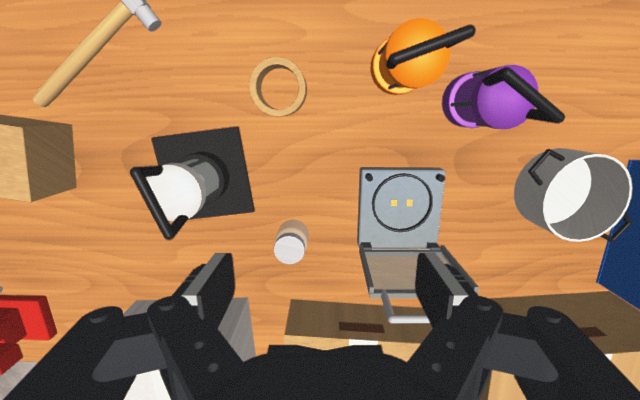

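Wrist view: the lamp stands on the mat at about (195,190). The dock is empty at (402,205), with the cover bar at (420,310) and the orange (418,55) and purple (505,95) look-alikes nearer the robot. I'll rehearse the closing arc with no cover in hand, camera facing away from the look-alikes and tool tilted 8°.

```bash
python3 - <<'E'
from h import *
t=np.radians(8);Rt=Rc(t)
def st(m):
    s=read_state();print(m,round(s["time"],2),np.round(s["qpos"],2),np.round(s["eef_pos"],1),np.round(s["ft_force"],1))
p0=tcp(0,t,7)
movep(p0+[0,0,340],Rt);st("high")
movel(p0+[0,0,10],Rt,max_speed=250);st("low")
try:
    for a in(.3,.6,.9): movel(tcp(a,t,7),Rt,max_speed=150);st(a)
    p=tcp(1.57,t,7); movel(tcp(.9,t,7)+[0,0,120],Rt,max_speed=200)
    movel(p-Rt[:,2]*75,Rt,max_speed=200);st("above bar")
except PlanningError as e: print(e)
c=camera("wrist");cv2.imwrite("pics/wr5.png",c["image"])
P=pts(c);q=P[(abs(P[...,0]-650)<40)&(abs(P[...,1]-196)<75)&(P[...,2]>230)&(P[...,2]<255)];print(len(q),q.mean(0) if len(q) else 0,cv2.minAreaRect(q[:,:2].astype(np.float32)) if len(q) else 0)
E
```

```text
high 18.45 [-1.59  0.25  1.26  1.83 -0.21  1.11 -1.85] [461.  198.6 381.1] [-0.3  0.2  0. ]
low 19.92 [-0.98  0.67  0.54  2.17 -0.81  0.35 -1.37] [461.3 198.8  51.6] [-0.2  0.1  0.5]
0.3 20.38 [-1.07  0.62  0.68  2.14 -0.72  0.47 -1.44] [469.5 199.3  97.7] [0.3 0.6 0.2]
0.6 20.91 [-1.11  0.58  0.8   2.06 -0.62  0.62 -1.5 ] [493.4 198.4 147.5] [-1.4  0.  -0.1]
0.9 21.43 [-1.1   0.58  0.86  1.94 -0.57  0.75 -1.53] [531.8 197.8 188.7] [ 0.5 -0.6 -0.7]
above bar 22.88 [-0.97  0.62  0.91  1.54 -0.51  1.09 -1.56] [639.6 196.2 304.5] [-0.6  0.6 -0.8]
2321 [654.5642413  194.82140616 241.5743615 ] ((653.97998046875, 194.64833068847656), (119.33855438232422, 10.232766151428223), 89.81328582763672)
```

View pics/wr5.png

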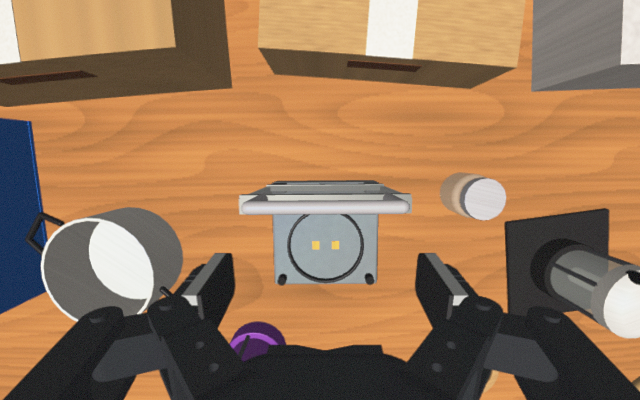

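The wrist view shows the cover bar at (240–410, 203), lying along the fingers' closing line. My tilted frame is a quarter turn off, so I'll fix that and rerun the IK.

```bash
cat >> h.py <<'E'
def Rc(t,s=1):
    "tool tilted by t to point forward(+x) and down, closing across the bar; camera side towards s*y"
    y=DY; z=np.array([np.sin(t),0,-np.cos(t)]); c=s*np.array([np.cos(t),0,np.sin(t)])
    Z=np.array([[np.cos(y),-np.sin(y),0],[np.sin(y),np.cos(y),0],[0,0,1]])
    return Z@np.stack([np.cross(c,z),c,z],1)
E
python3 - <<'E'
from h import *
for t in(0,8,15,25):
  for f in(1,-1):
    for a in(1.57,1.0,.5,.2,0):
      q=inverse_kinematics(tcp(a,np.radians(t),7),Rc(np.radians(t),f));print(t,a,f,None if q is None else np.round(q,2))
E
```

```text
0 1.57 1 [-0.63  0.65  0.42  1.46 -0.28  1.09 -0.17]
0 1.0 1 [-0.76  0.53  0.44  1.77 -0.28  0.91 -0.21]
0 0.5 1 [-0.8   0.54  0.41  1.97 -0.32  0.69 -0.21]
0 0.2 1 [-0.78  0.6   0.35  2.05 -0.38  0.55 -0.17]
0 0 1 [-0.75  0.66  0.3   2.07 -0.42  0.47 -0.14]
0 1.57 -1 [ 0.27  0.92 -1.28  1.4   0.88  1.44  2.15]
0 1.0 -1 [ 0.33  0.82 -1.28  1.71  0.82  1.26  2.  ]
0 0.5 -1 [ 0.34  0.86 -1.28  1.92  0.93  1.13  1.81]
0 0.2 -1 [ 0.32  0.96 -1.28  1.99  1.07  1.1   1.67]
0 0 -1 [ 0.32  1.05 -1.28  2.01  1.18  1.12  1.6 ]
8 1.57 1 [-0.7   0.58  0.45  1.59 -0.25  0.9  -0.2 ]
8 1.0 1 [-0.84  0.47  0.49  1.88 -0.24  0.72 -0.26]
8 0.5 1 [-0.88  0.49  0.44  2.08 -0.28  0.5  -0.27]
8 0.2 1 [-0.85  0.57  0.36  2.15 -0.35  0.35 -0.24]
8 0 1 [-0.8   0.63  0.3   2.17 -0.39  0.26 -0.2 ]
8 1.57 -1 [ 0.31  0.86 -1.28  1.53  0.96  1.31  2.06]
8 1.0 -1 [ 0.35  0.75 -1.27  1.82  0.92  1.14  1.89]
8 0.5 -1 [ 0.33  0.8  -1.28  2.02  1.07  1.04  1.66]
8 0.2 -1 [ 0.31  0.91 -1.28  2.09  1.23  1.05  1.5 ]
8 0 -1 [ 0.3   1.02 -1.28  2.12  1.35  1.09  1.42]
15 1.57 1 [-0.76  0.54  0.48  1.7  -0.22  0.72 -0.23]

[... 311 characters left out ...]
  1.77]
15 0.5 -1 [ 0.31  0.76 -1.28  2.11  1.22  0.99  1.49]
15 0.2 -1 [ 0.28  0.89 -1.28  2.18  1.4   1.04  1.32]
15 0 -1 [ 0.16  0.85 -1.07  2.21  1.46  0.88  1.23]
25 1.57 1 [-0.86  0.5   0.54  1.85 -0.15  0.46 -0.32]
25 1.0 1 [-1.07  0.42  0.64  2.11 -0.08  0.31 -0.47]
25 0.5 1 [-0.82  0.42  0.19  2.28  1.08  0.22 -1.71]
25 0.2 1 [-0.03  0.65 -0.86  2.31  1.62  0.75 -2.18]
25 0 1 [ 0.1   0.87 -1.07  2.32  1.74  1.   -2.23]
25 1.57 -1 [ 0.35  0.77 -1.27  1.79  1.25  1.08  1.77]
25 1.0 -1 [ 0.34  0.66 -1.27  2.05  1.27  0.98  1.53]
25 0.5 -1 [ 0.15  0.62 -1.07  2.24  1.43  0.83  1.21]
25 0.2 -1 [-0.67  0.52 -0.04  2.34  1.74  0.31  0.73]
25 0 -1 [-0.19  0.68 -0.66  2.33  1.79  0.68  0.76]
```

```bash
python3 - <<'E'
from h import *
t=np.radians(8);Rt=Rc(t)
def st(m):
    s=read_state();print(m,round(s["time"],2),np.round(s["qpos"],2),np.round(s["eef_pos"],1),np.round(s["ft_force"],1),round(s["finger_gap"],1))
p=tcp(1.57,t,7)+[2,0,0]
movep(p-Rt[:,2]*90,Rt);st("above")
print(movel(p,Rt,max_speed=80,guard=10));st("at bar")
c=camera("wrist");cv2.imwrite("pics/wr6.png",c["image"])
E
```

```text
above 24.18 [-0.75  0.49  0.51  1.51 -0.22  1.07 -0.23] [640.  196.9 320.2] [-0.5  0.5  0.5] 85.5
False
at bar 25.46 [-0.71  0.59  0.47  1.58 -0.26  0.9  -0.19] [653.  196.6 231.6] [0.2 0.  0.3] 85.4
```

View pics/wr6.png

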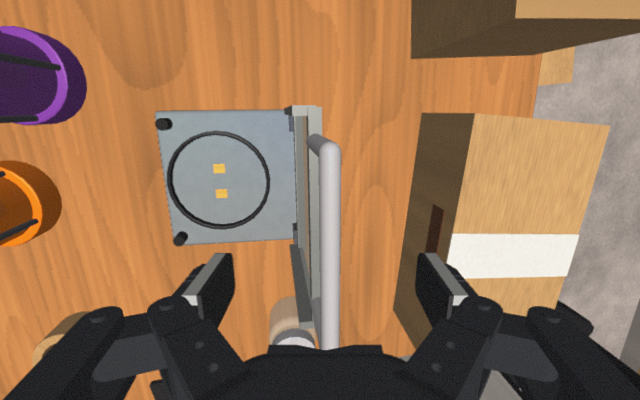

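The bar (column ~330) lies centred between the open fingers at (210,280) and (440,280). Clamping, then lowering along the arc while watching the forces.

```bash
python3 - <<'E'
from h import *
t=np.radians(8);Rt=Rc(t)
def st(m):
    s=read_state();print(m,round(s["time"],2),np.round(s["eef_pos"],1),np.round(s["ft_force"],1),round(s["finger_gap"],1));return s
clamp();s=st("clamp")
if 5<s["finger_gap"]<16:
    for a in np.arange(1.5,0.55,-.1):
        if movel(tcp(a,t,7),Rt,max_speed=60,guard=40): print("guard");break
        s=st(round(a,2))
        if np.linalg.norm(s["ft_force"])>30: print("force");break
E
```

```text
clamp 26.21 [653.  196.5 231.3] [1.2 0.8 3. ] 7.4
1.5 26.62 [637.4 196.6 230.8] [ 0.5 -1.   3.2] 7.1
1.4 27.08 [618.3 196.7 227.8] [ 1.8 -1.6 -5.6] 7.0
1.3 27.55 [600.1 196.9 224.1] [-0.2 -3.1 -2.2] 7.6
1.2 28.02 [581.2 197.1 218.1] [-2.6 -5.7  4. ] 7.0
1.1 28.48 [563.5 197.2 210.5] [-6.3 -6.2 11. ] 7.3
1.0 28.95 [547.4 197.3 201. ] [-4.3 -5.5  8. ] 7.1
0.9 29.42 [532.2 197.6 189.4] [ 3.6 -5.2 -3.5] 7.3
0.8 29.88 [518.6 197.4 176.9] [ 11.3  -6.8 -12.4] 7.0
0.7 30.35 [505.4 197.4 163. ] [ 8.6 -7.3 -7.3] 7.1
0.6 30.82 [493.7 197.6 147.9] [ 5.2 -7.1 -5.7] 7.5
```

```bash
python3 - <<'E'
from h import *
t=np.radians(8);Rt=Rc(t)
def st(m):
    s=read_state();print(m,round(s["time"],2),np.round(s["eef_pos"],1),np.round(s["ft_force"],1),round(s["finger_gap"],1));return s
for a in (.5,.4,.3,.2,.12,.06):
    if movel(tcp(a,t,7),Rt,max_speed=50,guard=40): print("guard");break
    s=st(round(a,2))
    if np.linalg.norm(s["ft_force"])>35: print("force");break
else:
    print(movel(tcp(-.03,t,7),Rt,max_speed=15,guard=12));st("end")
c=camera("side");P=pts(c);cv2.imwrite("pics/s7c.png",cv2.resize(c["image"][160:300,220:380],None,fx=4,fy=4))
E
```

```text
0.5 31.35 [483.7 197.6 131.7] [ 4.8 -8.2 -3.8] 7.0
0.4 31.88 [475.4 197.8 114.7] [ 4.3 -7.6 -3.2] 6.9
0.3 32.42 [468.9 197.6  96.9] [ 4.4 -9.1 -3.3] 7.6
0.2 32.95 [464.4 198.   78.6] [ 4.5 -7.2 -2.8] 7.1
0.12 33.4 [462.4 198.   63.7] [ 5.5 -7.9 -1.2] 7.2
0.06 33.77 [461.4 197.5  52.3] [  7.1 -10.5  -1.4] 7.0
True
end 34.43 [461.5 197.4  44.5] [-2.  -2.6 15.5] 6.8
```

View pics/s7c.png

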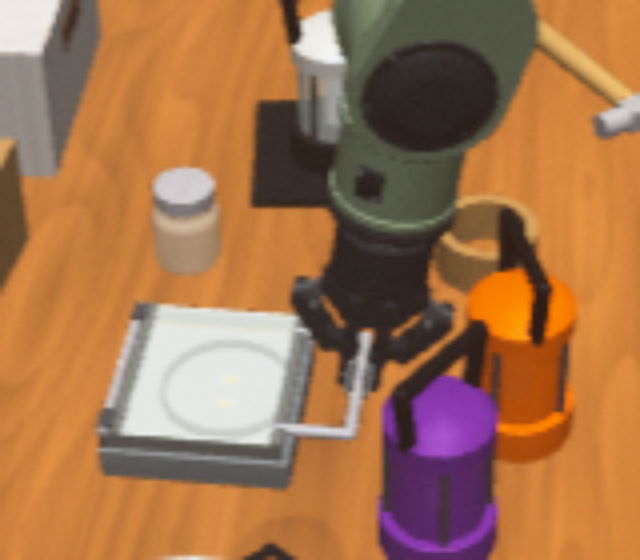

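The cover is down, with the plate flat on the dock at crop (210,385), and contact registered at about 15 N. I'll press slightly more, release, back off along the tool axis and check.

```bash
python3 - <<'E'
from h import *
t=np.radians(8);Rt=Rc(t)
def st(m):
    s=read_state();print(m,round(s["time"],2),np.round(s["eef_pos"],1),np.round(s["ft_force"],1),round(s["finger_gap"],1));return s
s=st("0");p=np.array(s["eef_pos"])
print(movel(p-[0,0,3],Rt,max_speed=15,guard=12));s=st("press")
open_gripper();s=st("open")
p=np.array(s["eef_pos"])
print(movel(p-Rt[:,2]*60,Rt,max_speed=60,guard=15));st("back")
p=np.array(read_state()["eef_pos"]);movel(p+[0,0,250],Rt,max_speed=200)
movep([440,20,430],R(0));st("away")
for n in("side","top"):
    c=camera(n);P=pts(c);im=c["image"];g=im.max(2)
    q=P[(abs(P[...,0]-460)<15)&(abs(P[...,1]-196)<60)&(P[...,2]>30)&(P[...,2]<80)];print(n,"coverbar",len(q),q.mean(0),np.percentile(q[:,2],[50,90]))
    d=np.hypot(P[...,0]-519,P[...,1]+161);q=P[(d<70)&(P[...,2]>180)&(P[...,2]<215)];print("lampbar",len(q),cv2.minAreaRect(q[:,:2].astype(np.float32)))
    if n=="side":cv2.imwrite("pics/s8c.png",cv2.resize(im[140:360,200:440],None,fx=2.5,fy=2.5))
E
```

```text
0 34.48 [461.4 197.4  44.5] [-3.1 -1.7 12.9] 6.9
True
press 34.69 [461.3 196.9  43.7] [-5.4 -2.3 25.1] 7.0
open 35.42 [461.9 196.5  43. ] [-0.2 -0.2  0.5] 85.4
False
back 36.58 [453.4 196.5 102.1] [-1.2  0.4  0.1] 85.7
away 39.75 [440.   20.2 429.8] [ 0.4 -0.4 -0.4] 85.5
side coverbar 95 [462.12288041 198.0197894   52.17146777] [52.32656652 56.12075258]
lampbar 116 ((520.7916259765625, -156.6368408203125), (99.74290466308594, 19.94693374633789), 18.53285789489746)
top coverbar 76 [461.76792879 217.85279736  52.30144052] [52.29226336 55.63620164]
lampbar 153 ((520.15478515625, -157.5487823486328), (98.81324768066406, 14.920833587646484), 19.72762680053711)
```

View pics/s8c.png

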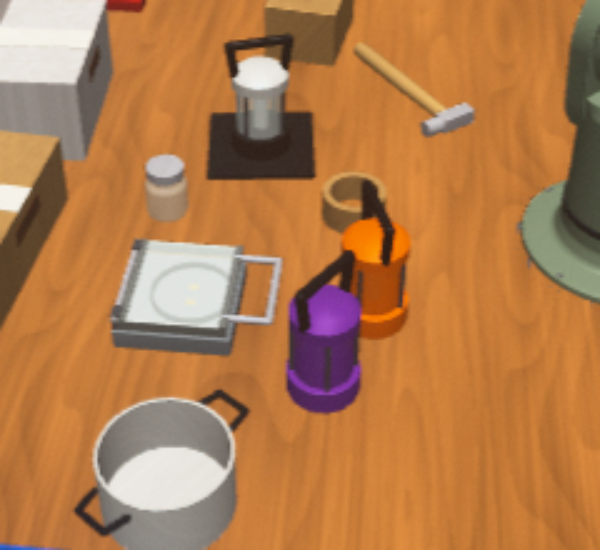

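The lamp is upright on the mat at (262,110), and the cover lies flat with its bar top at about 52 mm, matching the 53 mm expected when shut. Nothing else has moved and the arm is clear, so I'm handing in.

```bash
python3 -c "
from workcell import *
print(finish_job())"
```

```text
the job is handed in; nothing more can be done
None
```

The job is handed in (no verdict was returned): the handlamp stands upright and released on the mat, the dust cover was lowered by hand onto its stops, and the other things on the bench are where they were.

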